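Put the game pieces back in their trays

ROBOT

A 6-joint arm with a two-finger parallel gripper is mounted at the origin on the work surface. World frame = base frame: x ahead of the robot, y to its left, z up, the work surface at z = 0. Lengths are in m, angles in rad, forces in N, time in s.
With the tool pointing down it reaches from about 0.375 to 0.925 m from the base axis. Payload 5.7 kg.
Tool frame: the origin (TCP) lies midway between the tips of the shut fingers; the grasp point (between the pads) lies 19 mm behind it; z points along the fingers, y is the line along which they close (so a half turn about z gives the same grasp; the last joint's range is limited). The gripper opens to 88 mm and grips with 3 to 60 N. Pads are 20 mm wide; open, the fingers measure 115 mm over their backs; the gripper's body (75 mm by 178 mm) begins 61 mm behind the grasp point.
Start: joints at [-1.354, 0.359, 1.51, -0, 1.272, -0.115], TCP at [0.195, -0.567, 0.19] pointing down, gripper open.
Joint ranges: [-2.97, 2.97], [-1.01, 2.36], [0.21, 2.38], [-0.96, 4.11], [0.2, 2.71], [-2.98, 2.98]. Speed limits (rad/s): [2.39, 2.39, 3.14, 3.14, 3.14, 3.14].

INTERFACE

Orientations are given as a unit quaternion [x, y, z, w].
In Python, from bench import move_ptp, servo_line, goto_joints, move_gripper, sleep, inverse_kinematics, capture, PlanningError, close_job, spot_in, silhouettes, current_clock, current_joint_pos, current_qvel, current_joint_torque, current_position, current_orientation, current_force, current_torque, current_finger_gap, current_grip_force gives the robot as it stands. Calls block until the motion is done:
- move_ptp(position, orientation): joint-space move of the TCP to a pose.
- servo_line(position, orientation=None, rate=0.15, contact_N=None): straight line of the TCP; orientation=None keeps the orientation; rate is the mean speed in m/s. With contact_N (N) it stops when the force on the tool has changed by that much, and returns True; else False.
- goto_joints(angles): joint-space move.
- move_gripper(opening): finger opening in m; the grip force is fixed at half the most; returns when the fingers have stopped.
- sleep(seconds).
- inverse_kinematics(position, orientation): joint angles nearest the present ones, or None.
- capture(name): name is "scene" or "top" or "wrist"; returns a dict with "image" (384x512x3 uint8, blue, green, red), "range_z" (384x512 float32, m along the optical axis (not along the pixel's ray), 0 where there is no reading), "intrinsics" (3x3 intrinsics, pixels), "R" (3x3) and "t" (3): a world point X has camera coordinates R X + t. Camera axes: x right, y down, z forward; pixel columns grow to the right and rows downward; lengths in m; the calibration is good to about 2 mm. The wrist camera is an equidistant fisheye: a pixel r from the principal point sees the ray r / f radians off the axis. A picture is of the moment at which its call begins.
A pose or a line that the arm cannot do raises PlanningError and nothing moves.
- close_job(): hands the job in; it is judged then, once.
Trained networks look in the newest picture that a camera, given by its name, has taken for a name from the list of things; names that differ only in an ending like _2 or _b are one class to them, and where a whole thing is asked for, a point or a joint stands for the part that bears it (a point fixed in the world has none). Each returns a list of dicts, best first, with "conf" (0 to 1); they miss things now and then, are a little off and sometimes report something else, mostly with a low value. They report only what shows in the picture. A call takes as long as a camera call. They do not tell look-alikes from the thing itself.
- spot_in(camera, query): "xy" ([column, row] in pixels, amid what is visible of it).
- silhouettes(camera, query): "region" (384x512 bool, what is visible of it) and "xy" ([column, row] in pixels, amid what is visible of it).
Readings, each from a call of its own:
- current_clock(): time.
- current_joint_pos(): joint angles.
- current_qvel(): joint speeds.
- current_joint_torque(): joint torques, N m.
- current_position(): TCP position.
- current_orientation(): TCP orientation.
- current_force(): force on the tool from outside, world axes, zero at the start.
- current_torque(): the same for the moment, N m.
- current_finger_gap(): finger opening in m.
- current_grip_force(): force on a finger pad.
Only numpy, scipy, OpenCV 4.12 (cv2) and the standard library are available. Lean on these libraries where they do the work, as an engineer would, in place of code of your own. Each camera call takes 0.05 s, during which the arm holds its last target. There are 200 camera calls.

TASK

Somebody left the parts of a board game piled up in the middle of the table. Take the pile apart and put each of its four containers flat, right way up, inside the black tray of its own shape (long case in the long tray, round tin in the round one, hexagonal box in the hexagonal one, small square box in the square one). Set each one down, do not let any fall, and leave the pawn and the sand timer standing.

Things in the scene. Friction and masses are not known exactly. Their poses are not given: they have to be found in the camera images.
- case: long pale wooden domino case, 180 x 58 x 36 mm (its own x, y, z), about 0.35 kg, the bottom of the pile, lying flat on the table. Origin: centre of its underside; x along its length, z up. The tin and the hexagonal box stand side by side on its top (36 mm up), one over each half, about 46 mm from its middle; which half is which varies. To lift those, it is best to close the fingers across the case's width (along its y).
- tin: round plain metal tin, diameter 48 mm, 34 mm high, about 0.11 kg, standing on the case. Origin: centre of its underside, z up.
- hexbox: hexagonal mid-brown wooden box, 52 mm across flats, 60 mm across corners, 30 mm high, about 0.10 kg, standing on the case with the small square box on its top. Origin: centre of its underside; z up; its y axis is square to one pair of flats (the other pairs at 60 degrees), its x axis points at a corner. At the start its y axis is within 0.15 rad of the case's y.
- sqbox: small square pale wooden box, 40 x 40 mm, 32 mm high, about 0.07 kg, the top of the pile, standing on the hexagonal box. Origin: centre of its underside; x and y square to its sides, z up.
- case_tray: long rectangular tray for the case, inside 198 x 76 mm (its own x, y). Fixed to the table, black plastic with a grey 3 mm floor; rim 4 mm wide, its top 7 mm above the table. Origin: centre of its underside, at table height. x along its length.
- round_tray: round tray for the tin, inside diameter 66 mm. Fixed to the table, black plastic with a grey 3 mm floor; rim 4 mm wide, its top 7 mm above the table. Origin: centre of its underside, at table height. 
- hex_tray: hexagonal tray for the hexagonal box, inside 72 mm across flats. Fixed to the table, black plastic with a grey 3 mm floor; rim 4 mm wide, its top 7 mm above the table. Origin: centre of its underside, at table height. y square to one pair of its sides, x at a corner.
- square_tray: square tray for the small square box, inside 58 x 58 mm. Fixed to the table, black plastic with a grey 3 mm floor; rim 4 mm wide, its top 7 mm above the table. Origin: centre of its underside, at table height. x and y square to its sides.
- pawn: bystander: loose dark turned wooden pawn, 46 mm high, foot 26 mm across, standing on the table beside the pile. Origin: centre of its underside, z up.
- timer: bystander: loose sand timer, glass between two white discs 28 mm across, 50 mm high, standing on the table on the other side of the pile. Origin: centre of its underside, z up. Other things on the table: two 16 mm dice between the two trays on the robot's left; a mug, a cup, a pad and a dice tower beyond x = 0.72 m; piled game boxes up to 150 mm high beyond 0.5 m to either side.
Things that resemble listed ones, but are neither listed nor needed, are in the scene too. Leave any green or red look-alike of the case alone.

How it is judged:
By the outcome, as a careful person would: the job done as asked, in the order asked, and still so for the second after the job is handed in, with the robot touching nothing.
It also fails if it takes over 120 s, if anything falls off the work surface, if the arm or the gripper's body presses on something with over 40 N, if the wrist force passes 120 N, or if a joint passes its speed limit or range.

## Working session

There is one attempt and no reset: what is moved stays moved. The work goes in short steps, each a Python script; the robot and the scene stay as the last script left them, time stands still between calls to the robot, and variables do not carry over. Pictures are saved under pics/ and viewed, at most 14 in all, crops included, and the job is handed in when it is done.

```bash
ls; mkdir -p pics; cat > h.py <<'E'
from bench import *
import numpy as np, cv2
def world(c, mask=None):
    z=c["range_z"]; K=np.array(c["intrinsics"]); v,u=np.indices(z.shape)
    P=np.stack([(u-K[0,2])/K[0,0]*z,(v-K[1,2])/K[1,1]*z,z],-1)
    W=(P-np.array(c["t"]))@np.array(c["R"])
    W[z<=0]=np.nan
    return W
E
python3 - <<'E'
from h import *
for n in ("top","scene"):
    c=capture(n); cv2.imwrite(f"pics/{n}0.png",cv2.resize(c["image"],(800,600)))
    W=world(c); np.savez(f"{n}0.npz",W=W,img=c["image"],**{k:c[k] for k in("intrinsics","R","t")})
    print(n,np.round(c["intrinsics"],1).tolist(),np.round(-np.array(c["R"]).T@c["t"],3))
    for q in "case tin hexbox sqbox case_tray round_tray hex_tray square_tray pawn timer".split():
        for s in silhouettes(n,q)[:3]:
            p=W[s["region"]]; p=p[~np.isnan(p[:,0])]
            print(q,round(s["conf"],2),np.round(s["xy"]),s["region"].sum(),np.round(np.median(p,0),3) if len(p) else None, np.round(np.percentile(p[:,2],95),3) if len(p) else None)
E
```

```text
pics
top [[436.6, 0.0, 259.2], [0.0, 436.6, 189.5], [0.0, 0.0, 1.0]] [ 0.375 -0.015  1.048]
case 0.81 [312.  93.] 2017 [ 0.66  -0.142  0.036] 0.039
case 0.68 [403. 267.] 2038 [ 0.257 -0.352  0.037] 0.04
case 0.66 [309. 241.] 2014 [ 0.317 -0.136  0.036] 0.039
tin 0.63 [229. 133.] 396 [0.559 0.043 0.07 ] 0.073
hexbox 0.63 [239. 177.] 89 [0.466 0.03  0.065] 0.069
sqbox 0.79 [245. 172.] 326 [0.475 0.013 0.098] 0.101
case_tray 0.64 [131. 119.] 3028 [0.613 0.287 0.003] 0.007
case_tray 0.26 [239. 152.] 1041 [0.524 0.028 0.036] 0.04
round_tray 0.8 [377. 194.] 779 [ 0.427 -0.303  0.004] 0.009
hex_tray 0.87 [129. 206.] 1010 [0.406 0.294 0.003] 0.007
square_tray 0.78 [382. 118.] 772 [ 0.612 -0.322  0.004] 0.008
pawn 0.68 [318. 163.] 81 [ 0.502 -0.162  0.021] 0.047
timer 0.5 [180. 155.] 142 [0.52  0.158 0.049] 0.052
scene [[414.2, 0.0, 254.1], [0.0, 414.2, 188.3], [0.0, 0.0, 1.0]] [ 1.146 -0.068  0.783]
case 0.97 [285. 234.] 1149 [0.568 0.03  0.034] 0.038
case 0.97 [360. 140.] 1343 [0.238 0.272 0.033] 0.037
case 0.72 [218. 164.] 1153 [ 0.343 -0.133  0.035] 0.037
tin 0.63 [292. 225.] 473 [0.573 0.047 0.068] 0.071
hexbox 0.75 [273. 201.] 263 [0.501 0.018 0.054] 0.066
sqbox 0.85 [276. 190.] 412 [0.488 0.016 0.095] 0.099
case_tray 0.76 [399. 258.] 3037 [0.616 0.289 0.002] 0.006
round_tray 0.93 [151. 197.] 548 [ 0.429 -0.3    0.003] 0.007
hex_tray 0.97 [382. 188.] 604 [0.408 0.297 0.002] 0.007
square_tray 0.68 [131. 260.] 822 [ 0.616 -0.317  0.003] 0.007
square_tray 0.61 [339. 220.] 223 [0.529 0.162 0.032] 0.05
pawn 0.46 [202. 217.] 149 [ 0.512 -0.161  0.013] 0.044
timer 0.62 [342. 218.] 234 [0.529 0.161 0.033] 0.05
```

View pics/top0.png

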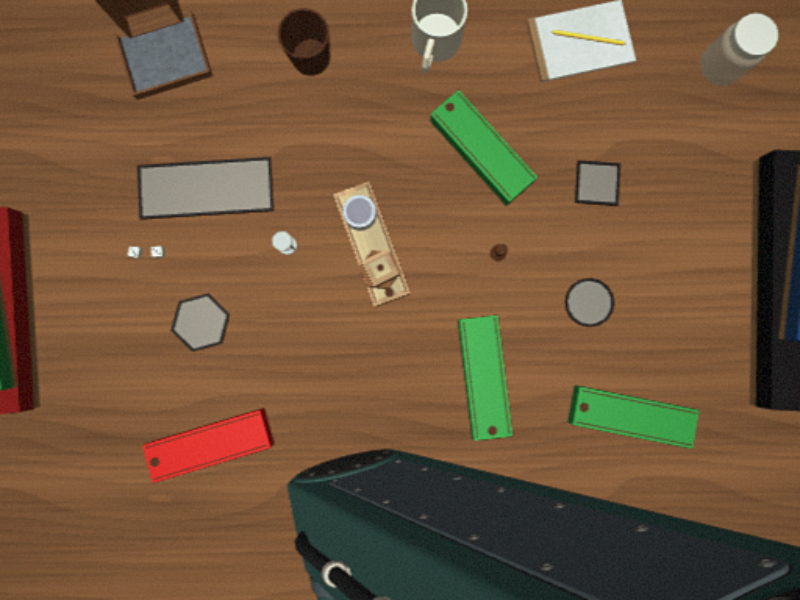

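View pics/scene0.png

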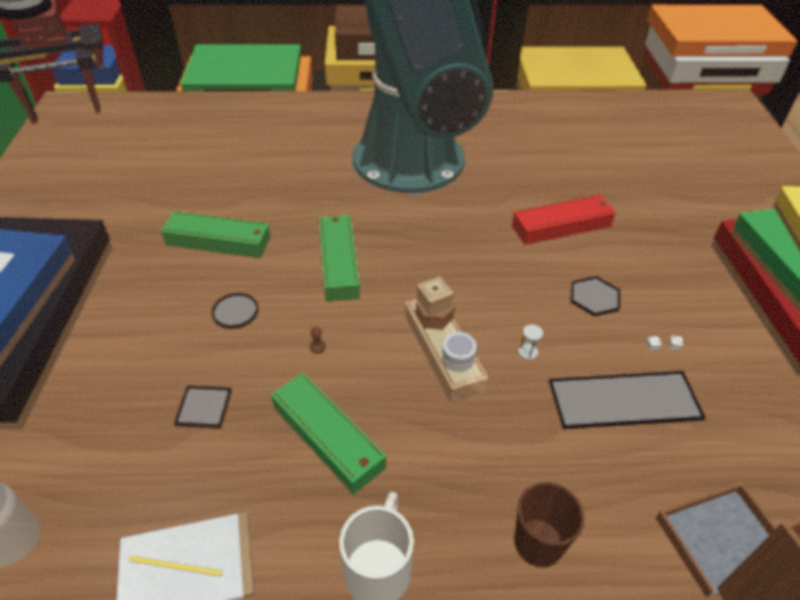

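The pile is on the pale case, at about (371,245) in the 800x600 top view. The sqbox and hexbox are on its near end (380,268), and the tin is on its far end (360,211). The look-alikes are green at (484,148), (485,378) and (635,417), and red at (208,445). I choose the pale one carrying the stack. Next I fit poses.

```bash
python3 - <<'E'
from h import *
c=capture("top"); W=world(c); im=c["image"]; K=np.array(c["intrinsics"]);R=np.array(c["R"]);t=np.array(c["t"])
def atz(uv,z):
    uv=np.asarray(uv,float); d=np.c_[(uv-K[[0,1],[2,2]])/K[0,0],np.ones(len(uv))]@R; o=-R.T@t
    return (o+d*((z-o[2])/d[:,2])[:,None])[:,:2]
def rect(xy):
    r=cv2.minAreaRect((xy*1000).astype(np.float32)); return np.round(r[0],1),np.round(r[1],1),round(r[2],1)
for q,z in (("case_tray",.003),("round_tray",.003),("hex_tray",.003),("square_tray",.003)):
    m=silhouettes("top",q)[0]["region"]
    # grey floor inside
    g=cv2.erode(m.astype(np.uint8),np.ones((3,3)))>0
    for nm,mm in(("all",m),):
        cs,_=cv2.findContours(mm.astype(np.uint8),0,2); k=max(cs,key=cv2.contourArea)[:,0]
        xy=atz(k,z); print(q,rect(xy)); M=cv2.moments((xy*1000).astype(np.float32)); print("  cen",round(M['m10']/M['m00'],1),round(M['m01']/M['m00'],1))
        if q=="hex_tray":
            p=xy*1000-[M['m10']/M['m00'],M['m01']/M['m00']]; 
            th=np.arctan2(p[:,1],p[:,0]); r=np.hypot(*p.T); 
            best=max(range(-30,30),key=lambda a:-np.sum((r-39/np.cos((th-np.radians(a)+np.pi/6)%(np.pi/3)-np.pi/6))**2)); print("  flat normal deg",best, "mod60")
for n in("top","scene"):
    c=capture(n); W=world(c)
    box=(W[...,0]>.40)&(W[...,0]<.64)&(W[...,1]>-.07)&(W[...,1]<.11)
    for nm,a,b in(("sq",.092,.106),("tin/hex",.060,.078),("case",.030,.042)):
        m=box&(W[...,2]>a)&(W[...,2]<b); 
        nl,L,S,C=cv2.connectedComponentsWithStats(m.astype(np.uint8))
        for i in range(1,nl):
            if S[i,4]>40:
                p=W[L==i]; print(n,nm,S[i,4],rect(p[:,:2]),"med z",round(np.median(p[:,2]),4),"mean",np.round(p.mean(0)[:2]*1000,1))
    o=capture(n)["image"]; 
    v,u=np.where(box); 
    y0,y1,x0,x1=v.min()-2,v.max()+3,u.min()-2,u.max()+3
    cr=o[y0:y1,x0:x1]; s=390/max(cr.shape); print(n,"crop",x0,y0,s); cr=cv2.resize(cr,None,fx=s,fy=s,interpolation=2)
    cr=cv2.copyMakeBorder(cr,0,400-cr.shape[0],0,400-cr.shape[1],0); big=cr if n=="top" else np.hstack([big,cr])
cv2.imwrite("pics/crop1.png",big)
E
```

```text
case_tray (array([613.5, 286.8]), array([ 85.9, 207.8]), 2.9)
  cen 613.8 287.1
round_tray (array([ 427.7, -304. ]), array([74.7, 72.1]), 89.1)
  cen 427.1 -303.6
hex_tray (array([405.9, 292.4]), array([80. , 87.1]), 16.4)
  cen 406.3 292.9
  flat normal deg 15 mod60
square_tray (array([ 611.6, -320.8]), array([70.2, 69.7]), 85.0)
  cen 611.4 -322.2
top sq 336 (array([475.8,  14. ]), array([40.2, 39.3]), 25.7) med z 0.0979 mean [475.9  14. ]
top tin/hex 357 (array([560.8,  44.3]), array([45.8, 46.2]), 85.8) med z 0.07 mean [560.4  44.4]
top tin/hex 50 (array([467. ,  36.7]), array([36.5,  7.1]), 25.7) med z 0.0659 mean [467.3  36.3]
top case 1020 (array([518.7,  28.9]), array([179.8,  57.9]), 19.2) med z 0.0359 mean [518.8  27.9]
top crop 203 106 3.75
scene sq 240 (array([478.5,  17.4]), array([41.1, 41.3]), 27.6) med z 0.097 mean [480.3  16.9]
scene tin/hex 180 (array([490.7,  17.6]), array([59.5, 33.3]), 81.6) med z 0.0661 mean [493.5  17.5]
scene tin/hex 323 (array([563.9,  47.6]), array([44.6, 48.8]), 84.2) med z 0.069 mean [566.6  47.5]
scene case 751 (array([521.9,  32. ]), array([181.5,  58.9]), 19.7) med z 0.0352 mean [547.4  33. ]
scene crop 239 175 4.020618556701031
```

View pics/crop1.png

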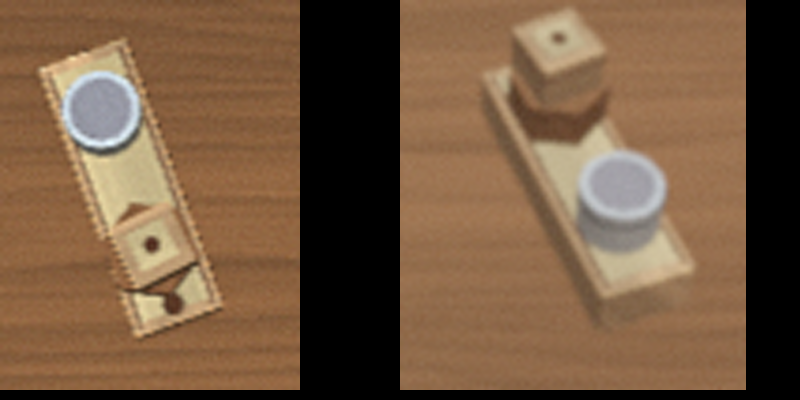

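The crop confirms the pale case with the tin on one half and the hexbox plus sqbox on the other. The sqbox is at about (152,245) in the left crop. I'll take it first.

```bash
cat >> h.py <<'E'
from scipy.spatial.transform import Rotation as Ro
OFF=np.array([.0015,.0017])   # mean of the two cameras minus top camera
def quat(a):   # tool down, fingers closing along world angle a (deg)
    a=np.radians(a); y=np.array([np.cos(a),np.sin(a),0]); z=np.array([0,0,-1.]); x=np.cross(y,z)
    return Ro.from_matrix(np.c_[x,y,z]).as_quat()
def best(xy,z,a,sym):   # symmetry-equivalent yaw with the least joint motion, j6 kept central
    q0=np.array(current_joint_pos()); o=[]
    for k in range(int(360/sym)):
        for zz in (z,):
            j=inverse_kinematics([*xy,zz],quat(a+k*sym))
            if j is not None: o.append((np.abs(np.array(j)-q0).max()+.3*abs(j[5]),a+k*sym))
    return min(o)[1]
def pick(xy,a,sym,ztcp,up=.22):
    a=best(xy,up,a,sym); q=quat(a); move_gripper(.088)
    move_ptp([*xy,up],q); servo_line([*xy,ztcp+.04],q,rate=.2); hit=servo_line([*xy,ztcp],q,rate=.06,contact_N=6)
    move_gripper(0); print("grip",a,hit,round(current_finger_gap(),4),round(current_grip_force(),1))
    servo_line([*xy,ztcp+.03],q,rate=.06); servo_line([*xy,up],q,rate=.2)
    print("lifted gap",round(current_finger_gap(),4),round(current_grip_force(),1),"t",current_clock())
def place(xy,a,sym,ztcp,up=.22):   # ztcp: TCP height with the thing on the tray floor
    a=best(xy,up,a,sym); q=quat(a)
    move_ptp([*xy,up],q); servo_line([*xy,ztcp+.03],q,rate=.2)
    hit=servo_line([*xy,ztcp-.003],q,rate=.03,contact_N=3); p=current_position()
    print("down",a,hit,np.round(p,4),"want z",ztcp)
    move_gripper(.088); servo_line([*xy,ztcp+.05],q,rate=.1); servo_line([*xy,up],q,rate=.25); print("t",current_clock())
def snap(n,f):
    c=capture(n); cv2.imwrite(f"pics/{f}.png",cv2.resize(c["image"],(800,600))); return c
E
python3 - <<'E'
from h import *
pick(np.array([.4758,.0140])+OFF,115.7,180,.075)
snap("scene","s1")
place(np.array([.6114,-.3215])+OFF,85,90,.0125)
c=snap("top","t1"); W=world(c)
box=(W[...,0]>.40)&(W[...,0]<.64)&(W[...,1]>-.07)&(W[...,1]<.11)
m=box&(W[...,2]>.058)&(W[...,2]<.078)
nl,L,S,C=cv2.connectedComponentsWithStats(m.astype(np.uint8))
for i in range(1,nl):
    if S[i,4]<40: continue
    p=W[L==i]; xy=p[:,:2]*1000; cen=xy.mean(0); d=xy-cen
    ang=np.radians(np.arange(0,60,.5)); w=[max(np.ptp(d@[np.cos(a+k),np.sin(a+k)]) for k in np.radians([0,60,120])) for a in ang]
    k=int(np.argmin(w)); print(S[i,4],cen,cv2.minEnclosingCircle(xy.astype(np.float32)),"flat normal",k/2,w[k],np.median(p[:,2]))
m=box&(W[...,2]>.03)&(W[...,2]<.042); print(cv2.minAreaRect((W[m][:,:2]*1000).astype(np.float32)))
E
```

```text
grip 295.7 False 0.0002 0.0
lifted gap 0.0007 0.0 t 8.2833
down 265 False [ 0.6131 -0.3199  0.0097] want z 0.0125
t 14.825
361 [560.29169852  44.45749428] ((561.1363525390625, 44.77350616455078), 24.177284240722656) flat normal 21.5 47.13491371542075 0.06976385230617037
((519.0035400390625, 29.077430725097656), (179.59498596191406, 57.79576110839844), 19.216571807861328)
```

View pics/s1.png

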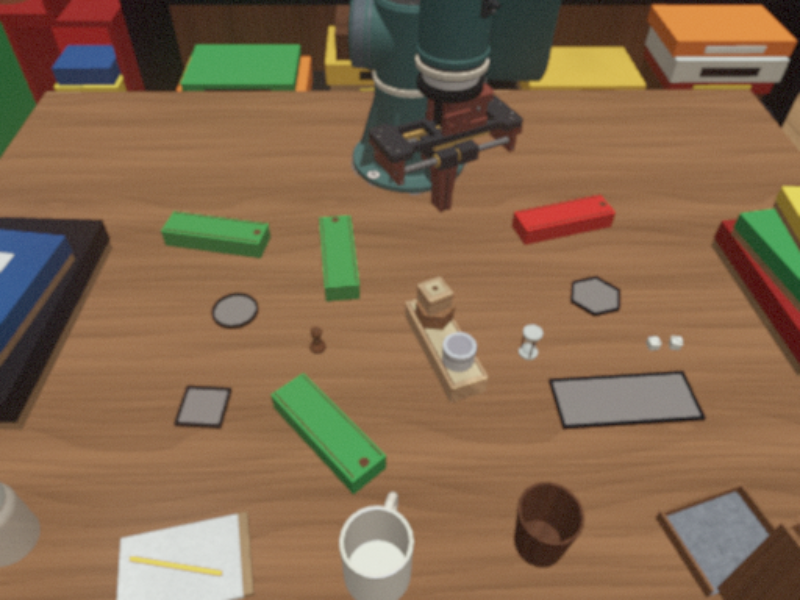

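View pics/t1.png

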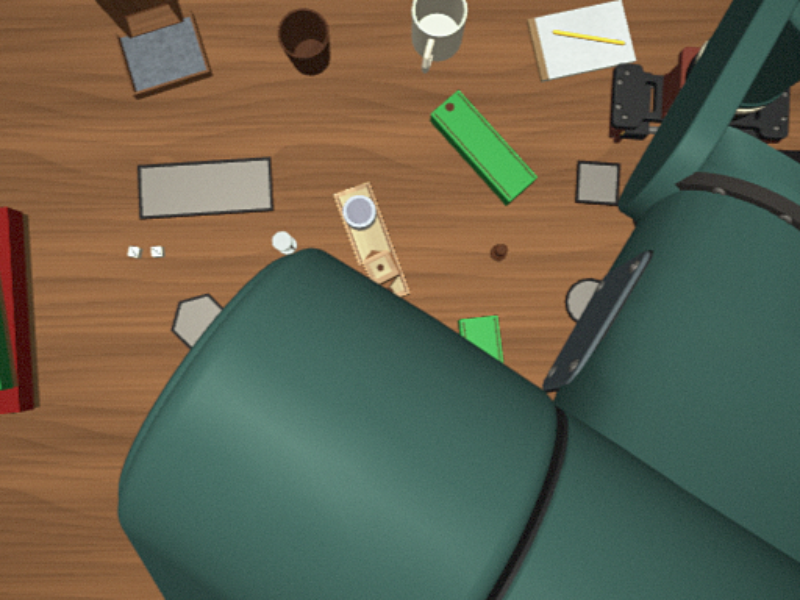

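The pile stands untouched (sqbox still at (435,295) in the scene view), and the gripper closed on nothing. I need to find out where the fingers really were.

```bash
python3 - <<'E'
from h import *
d=np.load("scene0.npz"); K,R,t=d["intrinsics"],d["R"],d["t"]
def pr(X): p=R@np.array(X)+t; return (K@p/p[2])[:2]*800/512
print("expected tip at s1", pr([.4773,.0157,.22]))
print(current_position(),Ro.from_quat(current_orientation()).as_matrix().round(3).tolist(),np.round(current_joint_pos(),3),current_finger_gap())
c=capture("scene"); W=world(c); cv2.imwrite("pics/s2.png",cv2.resize(c["image"],(800,600)))
p=W[(W[...,0]>.5)&(W[...,0]<.72)&(W[...,1]<-.2)&(W[...,1]>-.45)&(W[...,2]>.12)]
print(len(p))
for z in np.arange(.14,.4,.02):
    s=p[(p[:,2]>z)&(p[:,2]<z+.02)]
    if len(s): print(round(z,2),len(s),s.min(0).round(3),s.max(0).round(3))
print("tip expected now",pr(current_position()))
E
```

```text
expected tip at s1 [438.77971458 224.30278774]
[ 0.61152225 -0.31895911  0.21740912] [[0.996, -0.087, -0.004], [-0.087, -0.996, 0.002], [-0.004, -0.002, -1.0]] [-0.581  0.472  1.258 -0.     1.416  1.077] 0.08798174057107608
12246
0.24 94 [ 0.598 -0.372  0.248] [ 0.629 -0.265  0.26 ]
0.26 183 [ 0.597 -0.371  0.26 ] [ 0.629 -0.264  0.28 ]
0.28 196 [ 0.598 -0.375  0.28 ] [ 0.63  -0.262  0.3  ]
0.3 176 [ 0.598 -0.378  0.3  ] [ 0.631 -0.261  0.319]
0.32 282 [ 0.587 -0.401  0.32 ] [ 0.653 -0.236  0.34 ]
0.34 1120 [ 0.581 -0.408  0.34 ] [ 0.654 -0.229  0.36 ]
0.36 2160 [ 0.573 -0.41   0.36 ] [ 0.654 -0.228  0.38 ]
0.38 551 [ 0.597 -0.337  0.38 ] [ 0.639 -0.276  0.4  ]
tip expected now [166.65735953 301.7903714 ]
```

View pics/s2.png

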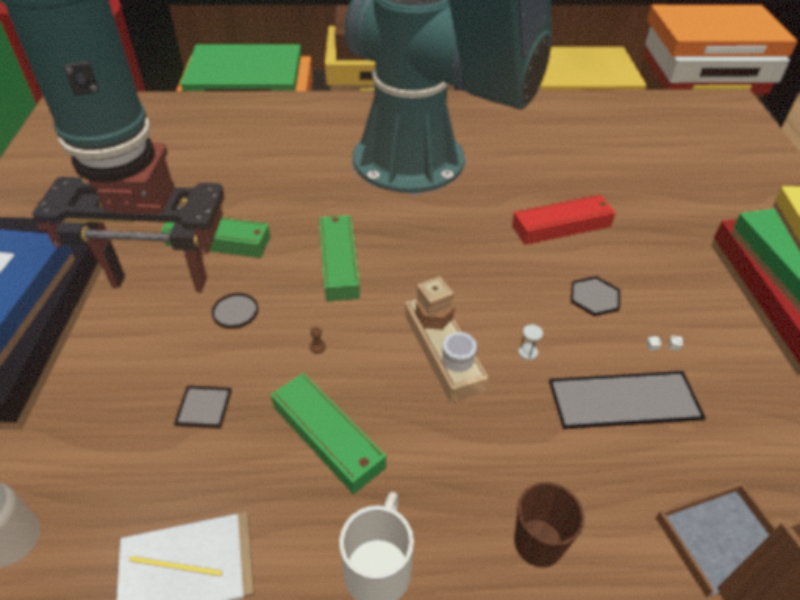

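The scene view puts the fingertips (around (205,285)) about 30 mm higher than the reported TCP. The xy agrees. I'll measure the height offset by gently touching the table beside the square tray.

```bash
python3 - <<'E'
from h import *
q=quat(265); xy=[.6129,-.3198]
def tip():
    sleep(.3); W=world(capture("scene")); p=W[(abs(W[...,0]-.614)<.025)&(W[...,1]<-.25)&(W[...,1]>-.39)&(W[...,2]>.012)]
    return np.percentile(p[:,2],1).round(4), len(p)
for z in (.10,.02):
    servo_line([*xy,z],q,rate=.2); print(tip(),np.round(current_position(),4),np.round(current_force(),2))
try:
    print(servo_line([*xy,-.04],q,rate=.03,contact_N=4))
except PlanningError as e: print(e)
print(np.round(current_position(),4),np.round(current_force(),2)); servo_line([*xy,.05],q,rate=.1)
sleep(.5);print(np.round(current_position(),4),current_clock())
E
```

```text
(np.float64(0.1451), 6710) [ 0.6134 -0.3201  0.101 ] [ 0.57  0.48 -0.16]
(np.float64(0.0655), 5902) [ 0.6136 -0.3202  0.0212] [-0.19 -0.37  0.01]
True
[ 0.6128 -0.3198 -0.0323] [-0.38  0.39  7.07]
[ 0.6129 -0.3198  0.0499] 19.9583
```

The tips touch at a reported z of -0.032, so the true tip height is the reported one plus about 31 mm. I'll compensate and retry.

```bash
cat >> h.py <<'E'
DZ=-.031   # reported TCP z minus true tip z
_p,_l=pick,place
def pick(xy,a,sym,ztip,up=.22): _p(xy,a,sym,ztip+DZ,up)
def place(xy,a,sym,ztip,up=.22): _l(xy,a,sym,ztip+DZ,up)
E
python3 - <<'E'
from h import *
pick(np.array([.4758,.0140])+OFF,115.7,180,.076)
snap("scene","s3")
if current_finger_gap()>.03: place(np.array([.6114,-.3215])+OFF,85,90,.013)
E
```

```text
grip 295.7 False 0.0396 30.0
lifted gap 0.04 30.0 t 25.625
down 265 True [ 0.6125 -0.3196 -0.018 ] want z -0.018000000000000002
t 31.575
```

View pics/s3.png

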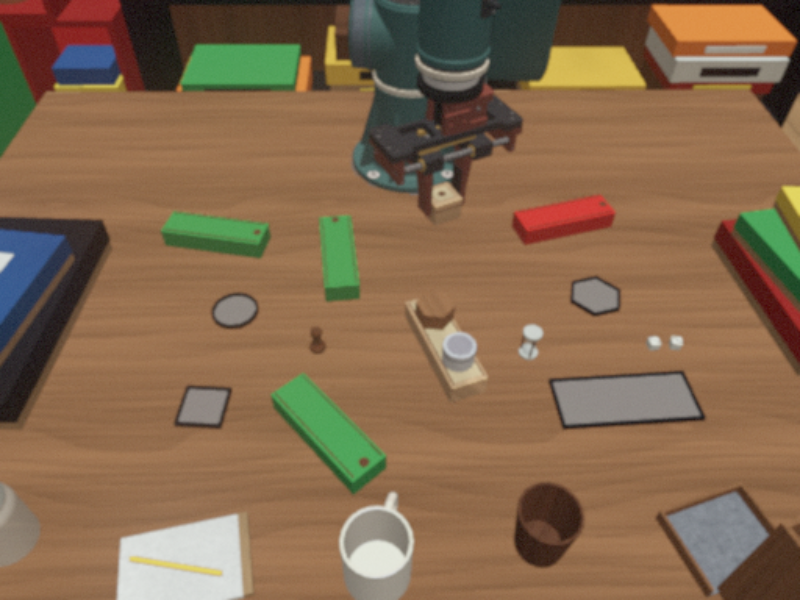

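The sqbox is held level at (442,205) and touched down at the expected height. Next I check the placement and measure the hexbox from the scene camera, which sees it whole.

```bash
python3 - <<'E'
from h import *
c=capture("scene"); W=world(c)
box=(W[...,0]>.42)&(W[...,0]<.60)&(W[...,1]>-.03)&(W[...,1]<.09)
m=box&(W[...,2]>.060)&(W[...,2]<.078)
nl,L,S,C=cv2.connectedComponentsWithStats(m.astype(np.uint8))
for i in range(1,nl):
    if S[i,4]<40: continue
    xy=W[L==i][:,:2]*1000; (cx,cy),r=cv2.minEnclosingCircle(xy.astype(np.float32)); h=cv2.convexHull(xy.astype(np.float32))[:,0]
    M=cv2.moments(h); cen=np.array([M['m10'],M['m01']])/M['m00']
    f=lambda a:max(np.ptp(xy@[np.cos(a+k),np.sin(a+k)]) for k in np.radians([0,60,120]))
    an=np.arange(80,140,1.); w=[f(np.radians(a)) for a in an]; k=int(np.argmin(w)); print(S[i,4],cen.round(1),(round(cx,1),round(cy,1)),round(r,1),"flat",an[k],round(w[k],1),np.array(w[20:45:3]).round(1))
m=(abs(W[...,0]-.613)<.05)&(abs(W[...,1]+.32)<.05)&(W[...,2]>.028)&(W[...,2]<.05)
print("sq top",cv2.minAreaRect((W[m][:,:2]*1000).astype(np.float32)),np.percentile(W[m][:,2],[5,50,95]).round(4))
s=[x for n in("hexbox","tin") for x in silhouettes("scene",n)[:1]]
im=c["image"]; cv2.imwrite("pics/c3.png",np.hstack([cv2.resize(im[160:260,240:340],(400,400)),cv2.resize(im[210:310,80:180],(400,400))]))
E
```

```text
337 [478.8  20.2] (478.3, 20.4) 30.7 flat 116.0 55.0 [60.  59.3 58.4 57.3 56.1 55.2 55.5 56.1 57. ]
325 [563.8  48.1] (563.2, 47.5) 25.6 flat 127.0 48.8 [50.9 51.  51.  50.9 50.8 50.7 50.3 49.9 49.3]
sq top ((614.033935546875, -318.38360595703125), (40.52476119995117, 42.45430374145508), 83.96308898925781) [0.0304 0.034  0.0362]
```

View pics/c3.png

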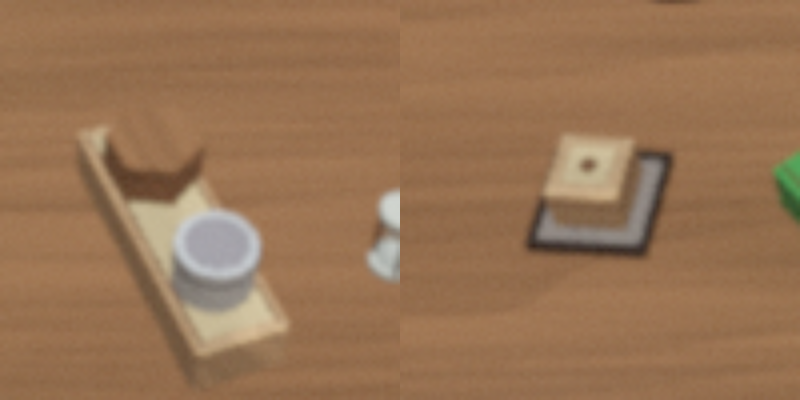

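The sqbox sits inside the square tray, at (595,185) in the right crop. The hexbox at (155,150) in the left crop is clear to grasp. Next come the hexbox and then the tin.

```bash
python3 - <<'E'
from h import *
pick(np.array([.4773,.0180]),115.5,180,.046)
if current_finger_gap()>.045:
    place(np.array([.4061,.2927])+OFF,15.5,60,.013)
    c=capture("scene"); W=world(c); box=(W[...,0]>.50)&(W[...,0]<.62)&(W[...,1]>0)&(W[...,1]<.10)&(W[...,2]>.06)&(W[...,2]<.078)
    (cx,cy),r=cv2.minEnclosingCircle((W[box][:,:2]*1000).astype(np.float32)); print("tin",cx,cy,r)
    cv2.imwrite("pics/s4.png",cv2.resize(c["image"],(800,600)))
E
```

```text
grip 295.5 False 0.0526 29.5
lifted gap 0.0522 29.5 t 37.4167
down 15.5 True [ 0.4074  0.2943 -0.0181] want z -0.018000000000000002
t 42.9
tin 563.3020629882812 48.23801803588867 24.795255661010742
```

View pics/s4.png

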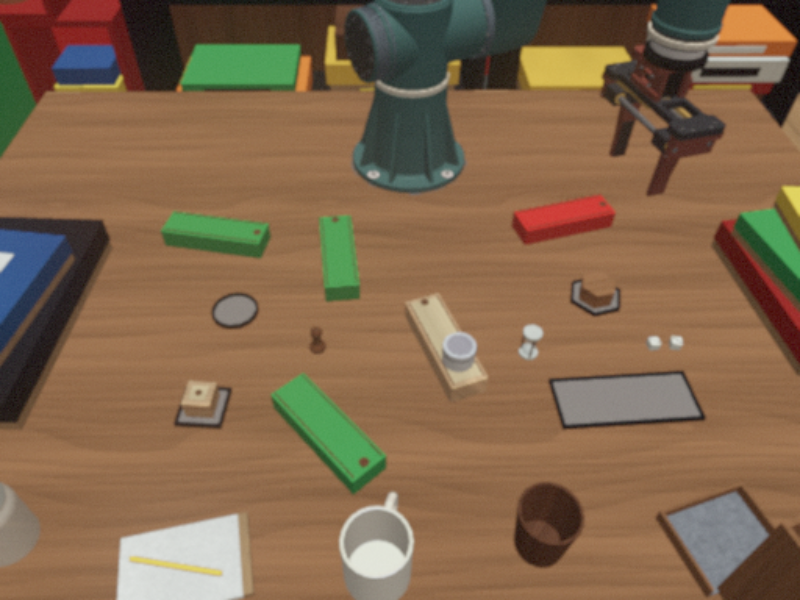

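The hexbox is flat in its tray at (597,292), and the tin still stands on the case at (459,350). I'll take the tin next.

```bash
python3 - <<'E'
from h import *
pick(np.array([.5620,.0463]),109.3,180,.046)
if current_finger_gap()>.04:
    place(np.array([.4274,-.3038])+OFF,90,30,.013)
    W=world(capture("scene")); m=(abs(W[...,0]-.52)<.12)&(abs(W[...,1]-.03)<.08)&(W[...,2]>.029)&(W[...,2]<.043)
    print("case",cv2.minAreaRect((W[m][:,:2]*1000).astype(np.float32)))
E
```

```text
grip 289.3 False 0.0476 30.0
lifted gap 0.0475 30.0 t 48.4667
down 270 True [ 0.4287 -0.3018 -0.0182] want z -0.018000000000000002
t 54.3
case ((521.2669067382812, 32.40217208862305), (181.82632446289062, 59.46588134765625), 19.36255645751953)
```

```bash
python3 - <<'E'
from h import *
pick(np.array([.5198,.0306]),109.3,180,.010)
if current_finger_gap()>.05:
    place(np.array([.6136,.2869])+OFF,2.9,180,.013)
    goto_joints([-1.354,.359,1.51,0,1.272,-.115])
    snap("scene","s5"); snap("top","t5"); print(current_clock())
E
```

```text
grip 289.3 False 0.0579 30.0
lifted gap 0.0578 30.0 t 60.275
down 2.9 True [ 0.6147  0.2885 -0.0179] want z -0.018000000000000002
t 65.6667
69.1
```

```bash
python3 - <<'E'
from h import *
W=world(capture("top"))
for n,x,y,r,a,b in(("case",.6136,.2869,.11,.03,.048),("hex",.4061,.2927,.045,.027,.04),("tin",.4274,-.3038,.045,.03,.045),("sq",.6114,-.3215,.04,.03,.045)):
    m=(np.hypot(W[...,0]-x,W[...,1]-y)<r)&(W[...,2]>a)&(W[...,2]<b)
    print(n,cv2.minAreaRect((W[m][:,:2]*1000).astype(np.float32)),np.percentile(W[m][:,2],[5,50,95]).round(4))
E
```

```text
case ((613.6760864257812, 285.69927978515625), (58.95322036743164, 180.62513732910156), 2.7392630577087402) [0.0349 0.0385 0.0415]
hex ((406.6988220214844, 292.8440246582031), (52.67980194091797, 57.30757141113281), 12.745798110961914) [0.029  0.0322 0.0356]
tin ((428.2353820800781, -303.576416015625), (46.593505859375, 46.76084518432617), 88.67198181152344) [0.0338 0.0377 0.0407]
sq ((611.1173095703125, -321.6124267578125), (40.550865173339844, 40.915557861328125), 83.349609375) [0.0317 0.0352 0.0382]
```

View pics/t5.png

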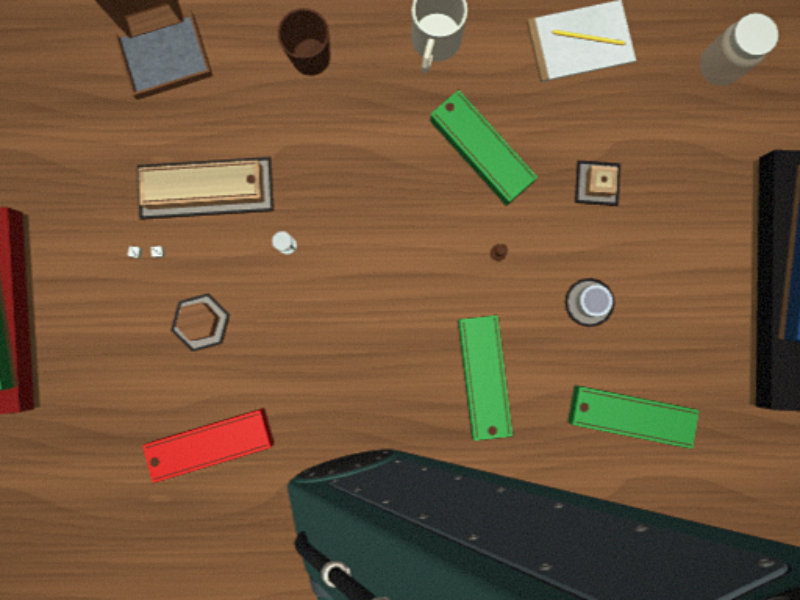

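View pics/s5.png

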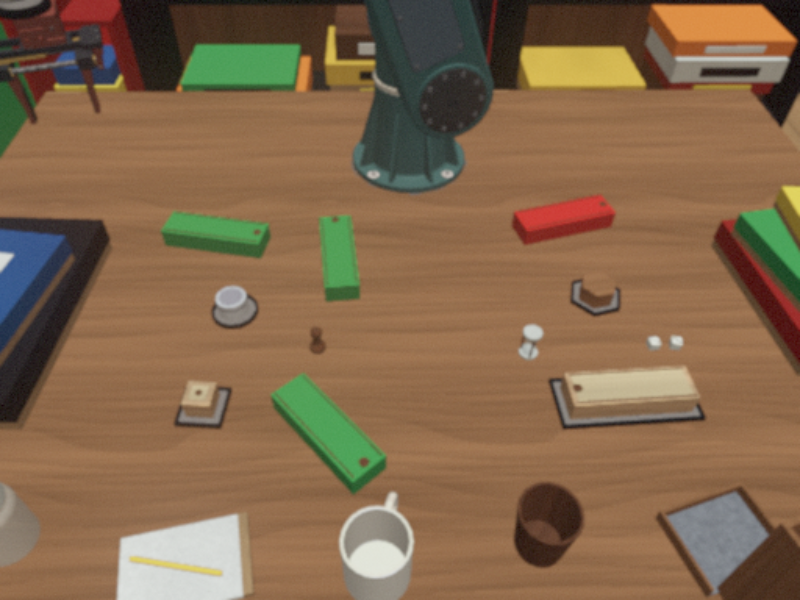

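In both views all four containers lie flat and centred in their trays: case (205,185), hexbox (200,322), tin (595,301) and sqbox (602,180) in the top view. The pawn (499,252) and timer (284,243) are still standing.

```bash
python3 -c "
from bench import *
print(close_job())"
```

```text
the job is handed in; nothing more can be done
None
```

The job is handed in: all four containers were set down flat and right way up in their own trays, the pawn and timer are still standing, and the arm finished at about 69 s of the 120 s allowed.

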